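Dock a meter board and start its test

ROBOT

A 6-joint arm with a two-finger parallel gripper is mounted at the origin on the work surface. World frame = base frame: x ahead of the robot, y to its left, z up, the work surface at z = 0. Lengths are in mm, angles in rad, forces in N, time in s.
With the tool pointing down it reaches from about 350 to 775 mm from the base axis. Payload 7.3 kg.
Tool frame: the origin (TCP) lies on the mounting face of the last link; the fingertips stand 178 mm ahead of it and the grasp point (between the pads) lies 159 mm ahead of it; z points along the fingers, y is the line along which they close (so a half turn about z gives the same grasp; the last joint's range is limited). The gripper opens to 92 mm and grips with 3 to 60 N. Pads are 19 mm wide; open, the fingers measure 130 mm over their backs; the gripper's body (75 mm by 190 mm) begins 47 mm behind the grasp point.
Start: joints at [-1.332, 0.342, 1.524, -0, 1.275, -0.146], TCP at [197.091, -486.604, 404.741] pointing down, gripper open.
Joint ranges: [-2.53, 2.53], [-0.77, 2.02], [0.04, 2.7], [-1, 4.14], [0.28, 2.66], [-3.11, 3.11]. Speed limits (rad/s): [2.57, 2.57, 3.14, 3.14, 3.14, 3.14].

INTERFACE

Orientations are given as [roll, pitch, yaw] about the fixed x, y, z axes, in that order (R = Rz(yaw) Ry(pitch) Rx(roll)).
In Python, from plant import bot, viewer, workorder, get_obs gives the robot as it stands (bot), with the cameras (viewer), the job (workorder) and the readings as plain functions.
- The arm moves only by the shell command python3 shift.py, which reads ROWS from standard input. ROWS is a JSON list of rows, 1 to 5 of them, each an object with the fields aperture (the finger opening in mm), sx, sy, sz (the shift in mm), spin (a turn about the tool's z in rad); a field left out counts as zero (the opening has to be given); each row is the pose to reach, as a shift and turn from the pose commanded when the command began, along the tool's axes at that moment; what a row does not reach only later rows make up. A row lasts 1/8 s, in which the tool goes at most 62.5 mm and 0.188 rad, less where a joint would pass 70% of its speed; a pose out of reach is approached as far as the arm can. The fingers move at their own pace and stop on an object; the grip force is fixed at half the most. Time passes only in rows, so rows that do not move let the fingers close. It prints the time, the measured TCP pose, the force, the opening and the grip force at its end. Input that does not fit is refused with a message, and nothing moves.
- get_obs(): the state, without advancing time (a new reading comes with each control period).
- viewer.capture(name): name is "side" or "top" or "wrist"; returns a dict with "color" (400x640x3 uint8, red, green, blue), "K" (3x3 intrinsics, pixels), "R" (3x3) and "t" (3): a world point X has camera coordinates R X + t. Camera axes: x right, y down, z forward; pixel columns grow to the right and rows downward; lengths in mm; the calibration is good to about 2 mm. A picture is of the moment at which its call begins. There is no depth.
- workorder.close_job(): hands the job in; it is judged then, once.
The state is a dict: "time": time; "joint_positions": joint angles; "dq": joint speeds; "tau": joint torques, N m; "tool_pos": TCP position; "tcp_rot": TCP orientation; "contact_force": force on the tool from outside, world axes, zero at the start; "moment": the same for the moment, N m; "grip_width": finger opening in mm; "finger_force": force on a finger pad.
Only numpy, scipy, OpenCV 4.12 (cv2) and the standard library are available. Lean on these libraries where they do the work, as an engineer would, in place of code of your own. Each camera call takes 0.05 s, during which the arm holds its last target. There are 200 camera calls.

TASK

Lift the yellow-handled board carrier off its hook and stand it upright, contacts down, fully home in the slot of the white test dock; lower it in gently, do not let it drop in. Only when it is home, press the dock's green start button fully down and let go of everything. Leave the carrier in the blue rack, the black meter and the screwdriver where they are.

Things in the scene. Friction and masses are not known exactly. Their poses are not given: they have to be found in the camera images.
- carrier: Carrier to load: flat board, 10 thick (its x) x 80 wide (y) x 140 tall (z up); origin at the centre of its bottom edge. z 0-65: green board, contacts at the bottom; at z 42-62 parts stand out 6 from both faces. z 65-95: open window 50 wide. z 95-140: yellow grip bar. 0.13-0.24 kg. Starts hanging on the hook stand, upright, its bottom 55 above the table. Fits the dock either way round.
- carrier_grip (a point): Middle of the yellow grip bar, on the carrier at z 117 (bar: 10 thick along the carrier's x, 80 wide, 45 tall, plain flat faces; pinch it across its thickness). While it hangs, the window's top edge (z 95, 22 below this point) rests on the hook arm, so fingertips that stay 10 or more above the arm clear stand and lip.
- hook_stand: Fixed stand with a flat hook arm, 16 wide, 6 thick, top face 150 above the table. Origin on the table below the arm; the arm runs along the stand's x from a post (x -65 to -55, no higher than the arm) to an upturned lip at x +42 to +47, 8 higher than the arm. The carrier hangs within 12 of x 0, its x along the arm; to come off it must rise 8 to 24, then go out along the stand's +x past the lip.
- test_dock: Fixed white block 50 (x) x 110 (y) x 40 tall, green strips; at its +y end a grey console 60 x 66 x 55 tall (centre y +95) with the green button. Origin on the table under the slot's centre. The slot opens upward, 13 wide along x, 83 long along y, 3 chamfer at the mouth (z 40), floor at z 10. A docked carrier has its y along the dock's y and its top 150 above the table.
- dock_seat (a point): Centre of the slot's floor in the test dock (10 above the table), axes as the dock's: the carrier's origin comes here when it is fully home.
- start_button_top (a point): Centre of the top of the green round start button (28 across), on the console at x 0, y +95 of the dock, 77 above the table; pressed straight down.
- start_button (a joint): Travel of the start button: 0 released, 0.006 m fully down. A spring: fully down takes about 5 N, and it springs back.
- blue_rack: Fixed blue slotted block, 50 x 110 x 40 tall, with the same slot; it holds the spare carrier. Not to be used.
- spare_carrier: A black-handled carrier of the same shape standing in the blue rack (its top 150 above the table). Leave alone.
- meter: Black panel meter, a box 90 (x) x 72 x 72 tall, standing on the table; origin under its centre. Leave alone.
- screwdriver: Screwdriver about 180 long lying on the table, about 30 tall at most. Leave alone.

How it is judged:
By the outcome, as a careful person would: the job done as asked, in the order asked, and still so for the second after the job is handed in, with the robot touching nothing.
It also fails if it takes over 61 s, if anything falls off the work surface, if the arm or the gripper's body presses on something with over 40 N, if the wrist force passes 120 N, or if a joint passes its speed limit or range.

## Working session

There is one attempt and no reset: what is moved stays moved. The work goes in short steps, Python scripts to look and compute and a shell command to move; the robot and the scene stay as the last step left them, time stands still between calls to the robot, and variables do not carry over. Pictures are saved under pics/ and viewed, at most 10 in all, crops included, and the job is handed in when it is done.

```bash
ls; mkdir -p pics
python3 - <<'E'
from plant import bot, viewer, workorder, get_obs
import cv2,numpy as np,pickle
d={}
for n in ("side","top"):
    c=viewer.capture(n); d[n]=c
    cv2.imwrite(f"pics/{n}0.png",c["color"][:,:,::-1])
    print(n,c["K"].tolist(),np.round(-c["R"].T@c["t"]),np.round(c["R"],3).tolist())
pickle.dump(d,open("cam.pkl","wb"))
o=get_obs();print(o)
E
```

```text
pics
plant.py
shift.py
side [[493.36533543487747, 0.0, 313.6274781236021], [0.0, 493.36533543487747, 194.66593352982122], [0.0, 0.0, 1.0]] [ -21.  821. 1031.] [[-0.791, -0.612, -0.001], [-0.414, 0.537, -0.735], [0.45, -0.581, -0.678]]
top [[368.8210304165247, 0.0, 317.80194972642346], [0.0, 368.8210304165247, 198.22862691129305], [0.0, 0.0, 1.0]] [457.  41. 883.] [[-0.007, -1.0, -0.029], [-0.987, 0.011, -0.159], [0.16, 0.027, -0.987]]
{'time': 0.1, 'joint_positions': array([-1.33198060e+00,  3.42617255e-01,  1.52494573e+00,  5.88677485e-06,
        1.27540194e+00, -1.45997870e-01]), 'dq': array([-6.17852275e-04, -1.40569725e-03, -3.34676985e-03, -1.47669418e-03,
        9.84444431e-05, -3.04420257e-03]), 'tau': array([ 1.89518978e-03, -4.32002091e+01, -2.44695479e+01,  7.18635530e-02,
        5.25755086e-02, -4.40555232e-05]), 'tool_pos': array([ 197.06827286, -486.46549071,  404.12441141]), 'tcp_rot': array([-3.14023580e+00, -2.05207814e-04,  3.84811743e-01]), 'contact_force': array([-0.1122167 ,  0.67995031, -0.37356777]), 'moment': array([-0.02201714, -0.01544592,  0.02598601]), 'finger_force': 0.0, 'grip_width': 91.74693446914297}
```

View pics/side0.png

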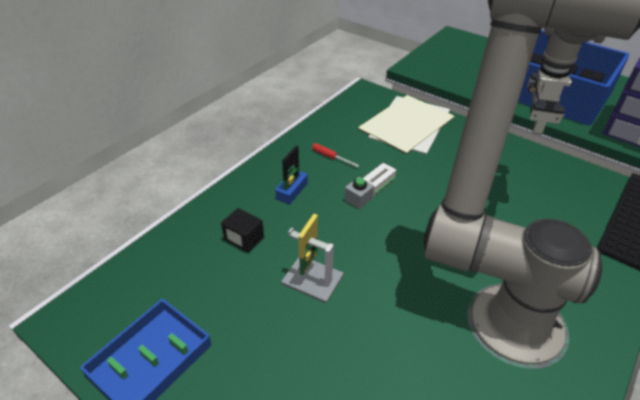

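View pics/top0.png

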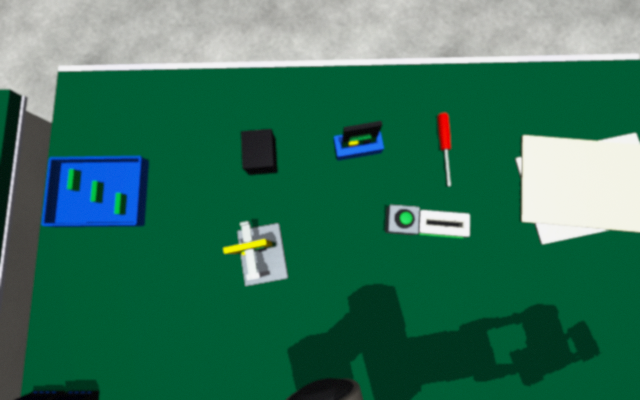

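The side view shows the carrier on its stand at (308,240), the dock at (375,183) and its button at (360,183). In the top view the yellow bar runs (225,250)-(270,242), the dock slot is at (445,223) and the button at (405,217). I'll enlarge these areas.

Run:
```python
import cv2,numpy as np,pickle
d=pickle.load(open("cam.pkl","rb"))
def crop(n,x,y,w,h,s): return cv2.resize(d[n]["color"][y:y+h,x:x+w,::-1],None,fx=s,fy=s,interpolation=cv2.INTER_CUBIC)
# 8x crops
a=crop("top",215,210,100,75,4);b=crop("top",380,190,100,75,4)
c=crop("side",265,205,100,75,4);e=crop("side",330,150,100,75,4)
cv2.imwrite("pics/m.png",np.vstack([np.hstack([a,b]),np.hstack([c,e])]))
```

```text
(no output)
```

View pics/m.png

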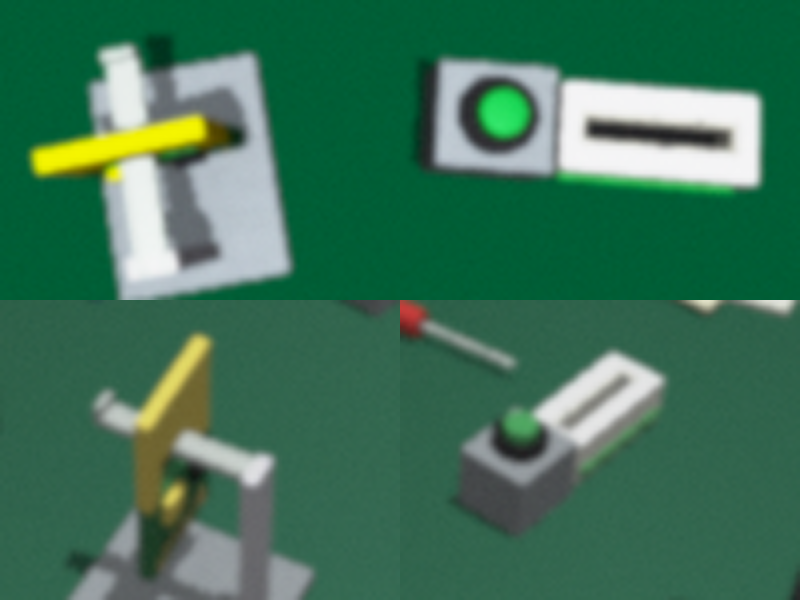

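The crops show, in montage pixels:
- **Top view:** bar top ends at (34,163) and (206,127), lip at (120,52), post end at (150,270).
- **Dock in the top view:** top corners (562,80), (760,95), (760,187) and (557,175), slot ends (588,130) and (732,139), button at (504,112).
- **Side view:** bar top ends at (143,426) and (201,338), slot ends at (565,425) and (630,376), button at (520,420).

```bash
cat > h.py <<'E'
import numpy as np,pickle
d=pickle.load(open("cam.pkl","rb"))
off={"a":("top",215,210,0,0),"b":("top",380,190,400,0),"c":("side",265,205,0,300),"e":("side",330,150,400,300)}
def ray(n,px):
    c=d[n];C=-c["R"].T@c["t"];return C,c["R"].T@np.linalg.inv(c["K"])@[*px,1]
def atz(n,px,z):
    C,r=ray(n,px);return C+r*(z-C[2])/r[2]
def P(k,u,v,z):
    n,x,y,ou,ov=off[k];return atz(n,(x+(u-ou+.5)/4-.5,y+(v-ov+.5)/4-.5),z)
E
python3 - <<'E'
from h import *
r=lambda *a:print(a[0],np.round(P(*a[1:]),1))
r("barL top","a",34,163,195);r("barR top","a",206,127,195)
r("barL side","c",143,426,195);r("barR side","c",201,338,195)
r("lip top","a",120,52,158);r("post top","a",150,270,150)
r("lip side","c",103,400,158);r("post side","c",258,466,150)
for q in((562,80),(760,95),(760,187),(557,175)): r("dock","b",*q,40)
r("slot top","b",588,130,40);r("slot top","b",732,139,40)
r("slot side","e",565,425,40);r("slot side","e",630,376,40)
r("but top","b",504,112,77);r("but side","e",520,420,77)
E
```

```text
barL top [472.  236.9 195. ]
barR top [488.  156.8 195. ]
barL side [472.5 234.1 195. ]
barR side [489.7 157.4 195. ]
lip top [527.  206.4 158. ]
post top [420.7 190.8 150. ]
lip side [526.9 206.4 158. ]
post side [425.2 185.9 150. ]
dock [ 564.4 -169.6   40. ]
dock [ 554.7 -280.9   40. ]
dock [ 502.6 -277.2   40. ]
dock [ 510.3 -164.1   40. ]
slot top [ 535.6 -182.8   40. ]
slot top [ 529.8 -263.4   40. ]
slot side [ 536.6 -183.8   40. ]
slot side [ 528.  -264.2   40. ]
but top [ 542.4 -128.1   77. ]
but side [ 545.1 -130.7   77. ]
```

Both cameras agree to about 3 mm, and the sizes match what was given.
- **Bar:** centre about (480.5,196.3), carrier yaw about +0.205.
- **Dock:** centre about (533,-223.5), yaw about -0.09.
- **Button:** about (543,-129).

I'm moving to a hover by way of a waypoint further out.

```bash
cat > go.py <<'E'
import sys,numpy as np
from scipy.spatial.transform import Rotation as S
from plant import bot, viewer, workorder, get_obs
o=get_obs();x,y,z,yaw=map(float,sys.argv[1:5])
R=S.from_euler("xyz",o["tcp_rot"]).as_matrix()
t=-(yaw-o["tcp_rot"][2])
print("shift",np.round(R.T@(np.array([x,y,z])-o["tool_pos"]),1),"turn",round(t,3),"tcp",np.round(o["tool_pos"],1),np.round(o["tcp_rot"],4),"F",np.round(o["contact_force"],1),"t",o["time"])
E
echo '[{"aperture":92,"sx":185,"sy":-80,"sz":-15,"spin":-0.35},{"aperture":92,"sx":370,"sy":-159,"sz":-15,"spin":-0.7},{"aperture":92,"sx":370,"sy":-159,"sz":-15,"spin":-0.7},{"aperture":92,"sx":370,"sy":-159,"sz":-15,"spin":-0.7},{"aperture":92,"sx":370,"sy":-159,"sz":-15,"spin":-0.9}]' | python3 shift.py; python3 go.py 480 196 420 1.77
```

```text
time: 0.72
tool_pos: [417.8, -263.0, 416.9]
tcp_rot: [-3.141, 0.0, 1.278]
contact_force: [0.5, -0.8, -0.3]
grip_width: 91.9
finger_force: 0.0
shift [457.4 -73.   -3.1] turn -0.492 tcp [ 417.8 -263.   416.9] [-3.1414e+00  1.0000e-04  1.2777e+00] F [ 0.5 -0.8 -0.3] t 0.725
```

```bash
echo '[{"aperture":92},{"aperture":92}]' | python3 shift.py >/dev/null
python3 - <<'E'
from plant import bot, viewer, workorder, get_obs
import cv2,numpy as np,pickle
c=viewer.capture("wrist");pickle.dump(c,open("w1.pkl","wb"));cv2.imwrite("pics/w1.png",c["color"][:,:,::-1])
E
python3 go.py 480 196 420 1.77
```

```text
shift [459.6 -75.4  -3.4] turn -0.5 tcp [ 416.1 -265.3  416.7] [-3.1408e+00  2.0000e-04  1.2704e+00] F [ 0.  -0.4 -0.7] t 1.025
```

View pics/w1.png

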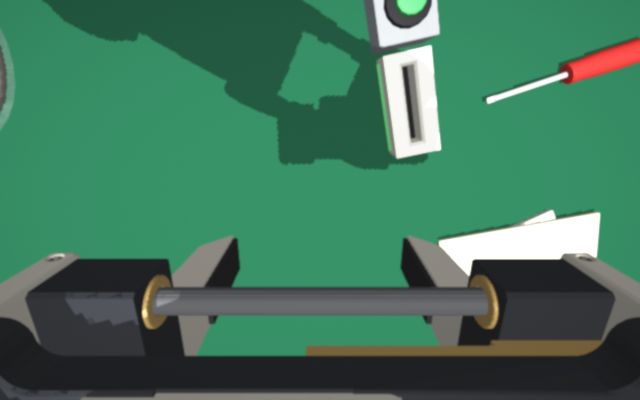

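The wrist view shows the dock top near (379,58)-(440,149) with the slot running (408,62)-(421,142), and the button at (410,3). I'll enlarge it.

Run:
```python
import cv2,pickle
c=pickle.load(open("w1.pkl","rb"))
cv2.imwrite("pics/w1c.png",cv2.resize(c["color"][42:162,365:455,::-1],None,fx=5,fy=5,interpolation=cv2.INTER_CUBIC))
```

```text
(no output)
```

View pics/w1c.png

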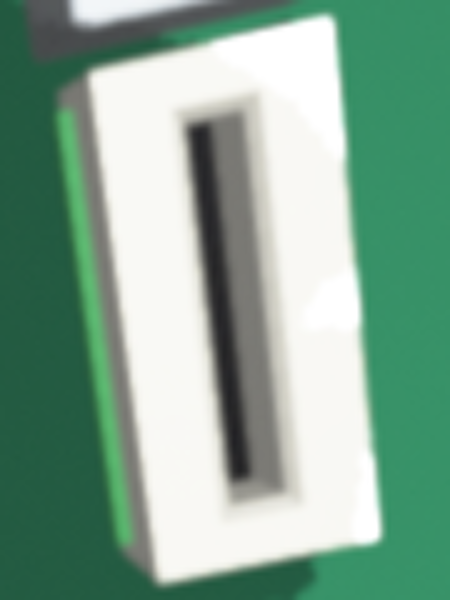

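Crop readings: dock top corners (90,72), (332,15), (382,540), (160,583), and slot mouth corners (178,106), (258,93), (300,500), (224,516).

```bash
python3 - <<'E'
import h,pickle;from h import *
h.d["w"]=pickle.load(open("w1.pkl","rb"))
for name,q in (("dock",((90,72),(332,15),(382,540),(160,583))),("mouth",((178,106),(258,93),(300,500),(224,516)))):
    p=np.array([atz("w",(365+(u+.5)/5-.5,42+(v+.5)/5-.5),40) for u,v in q])[:,:2]
    yv=(p[0]+p[1]-p[2]-p[3])/2; xv=(p[1]+p[2]-p[0]-p[3])/2
    print(name,np.round(p.mean(0),1),"len",np.linalg.norm(yv),np.linalg.norm(xv),"yaw",np.arctan2(-yv[0],yv[1]),np.arctan2(xv[1],xv[0]))
E
echo '[{"aperture":92,"sx":90,"sy":-15,"sz":-3.4,"spin":-0.15},{"aperture":92,"sx":230,"sy":-38,"sz":-3.4,"spin":-0.3},{"aperture":92,"sx":345,"sy":-56,"sz":-3.4,"spin":-0.5},{"aperture":92,"sx":459.6,"sy":-75.4,"sz":-3.4,"spin":-0.5},{"aperture":92,"sx":459.6,"sy":-75.4,"sz":-3.4,"spin":-0.5}]' | python3 shift.py >/dev/null
echo '[{"aperture":92},{"aperture":92}]' | python3 shift.py >/dev/null;python3 go.py 480.5 196.3 340 1.776
```

```text
dock [ 535.6 -222.6] len 110.8803848239337 50.72636139051556 yaw -0.08767245854743781 -0.09224661745057507
mouth [ 535.6 -221.8] len 87.25262321375973 17.016408551727224 yaw -0.09624414105670698 -0.11692307658160096
shift [145.5  51.4  79.8] turn -0.005 tcp [459.   43.5 419.9] [-3.1410e+00  7.0000e-04  1.7705e+00] F [-0.   0.6  0. ] t 1.9
```

```bash
echo '[{"aperture":92,"sx":60,"sy":20},{"aperture":92,"sx":115,"sy":40},{"aperture":92,"sx":145.5,"sy":51.4},{"aperture":92,"sx":145.5,"sy":51.4},{"aperture":92,"sx":145.5,"sy":51.4}]' | python3 shift.py >/dev/null;python3 go.py 480.5 196.3 340 1.776
```

```text
shift [ 0.8 -0.  79.9] turn -0.007 tcp [480.7 195.6 419.9] [-3.1409e+00  8.0000e-04  1.7694e+00] F [-0.1  0.3 -0.2] t 2.525
```

```bash
echo '[{"aperture":92,"sx":0.8,"sz":30,"spin":-0.005},{"aperture":92,"sx":0.8,"sz":60,"spin":-0.005},{"aperture":92,"sx":0.8,"sz":79,"spin":-0.005},{"aperture":92,"sx":0.8,"sz":79,"spin":-0.005},{"aperture":92,"sx":0.8,"sz":79,"spin":-0.005}]' | python3 shift.py;echo '[{"aperture":0},{"aperture":0},{"aperture":0},{"aperture":0},{"aperture":0}]' | python3 shift.py;python3 go.py 480.5 196.3 357 1.776
```

```text
time: 3.15
tool_pos: [480.6, 197.5, 342.0]
tcp_rot: [3.14, 0.0, 1.775]
contact_force: [0.5, -0.6, 0.2]
grip_width: 92.2
finger_force: 0.0
time: 3.78
tool_pos: [480.1, 198.6, 341.0]
tcp_rot: [-3.142, 0.0, 1.777]
contact_force: [-0.1, 0.5, 0.4]
grip_width: 46.7
finger_force: 0.0
shift [ -2.4  -0.  -16. ] turn 0.001 tcp [480.1 198.6 341. ] [-3.1415e+00  1.0000e-04  1.7775e+00] F [-0.1  0.5  0.4] t 3.775
```

```bash
echo '[{"aperture":0},{"aperture":0},{"aperture":0},{"aperture":0},{"aperture":0}]' | python3 shift.py;echo '[{"aperture":0},{"aperture":0}]' | python3 shift.py; python3 go.py 480.5 196.3 357 1.776
```

```text
time: 4.4
tool_pos: [480.2, 198.6, 341.1]
tcp_rot: [3.141, 0.0, 1.777]
contact_force: [0.1, 0.2, -0.7]
grip_width: 9.8
finger_force: 30.0
time: 4.65
tool_pos: [480.1, 198.6, 341.1]
tcp_rot: [3.141, 0.0, 1.777]
contact_force: [0.3, -0.6, -0.3]
grip_width: 9.9
finger_force: 30.0
shift [ -2.3  -0.1 -15.9] turn 0.001 tcp [480.1 198.6 341.1] [3.1413e+00 1.0000e-04 1.7773e+00] F [ 0.3 -0.6 -0.3] t 4.65
```

```bash
echo '[{"aperture":0,"sz":-8},{"aperture":0,"sz":-16},{"aperture":0,"sz":-16},{"aperture":0,"sz":-16}]' | python3 shift.py;echo '[{"aperture":0,"sx":-1,"sy":20},{"aperture":0,"sx":-2,"sy":45},{"aperture":0,"sx":-2,"sy":70},{"aperture":0,"sx":-3,"sy":95},{"aperture":0,"sx":-3,"sy":95}]' | python3 shift.py; echo '[{"aperture":0},{"aperture":0}]' | python3 shift.py
python3 - <<'E'
from plant import bot, viewer, workorder, get_obs
import cv2,numpy as np,pickle
c=viewer.capture("side");b=viewer.capture("top");pickle.dump({"side":c,"top":b},open("cam2.pkl","wb"))
f=lambda c,x,y,w,h,s:cv2.resize(c["color"][y:y+h,x:x+w,::-1],None,fx=s,fy=s,interpolation=cv2.INTER_CUBIC)
cv2.imwrite("pics/l.png",np.hstack([f(c,230,140,130,150,3),f(b,190,130,130,150,3)]))
E
```

```text
time: 5.15
tool_pos: [480.0, 198.5, 357.0]
tcp_rot: [-3.141, 0.0, 1.777]
contact_force: [0.1, -0.3, -1.4]
grip_width: 10.1
finger_force: 30.0
time: 5.78
tool_pos: [574.6, 215.1, 356.1]
tcp_rot: [-3.141, 0.0, 1.777]
contact_force: [-0.7, -0.4, -2.1]
grip_width: 9.9
finger_force: 30.0
time: 6.02
tool_pos: [573.0, 215.1, 357.1]
tcp_rot: [-3.141, 0.0, 1.777]
contact_force: [-0.5, -0.4, -1.2]
grip_width: 9.9
finger_force: 30.0
```

View pics/l.png

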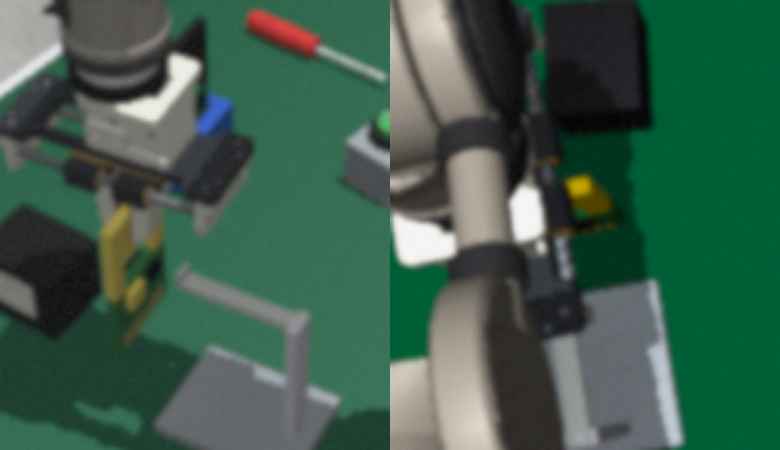

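The carrier is off the hook: in the side crop it hangs at (130,270), clear of the lip at (185,275). Next I raise it and carry it over to the dock.

```bash
echo '[{"aperture":0,"sz":-30},{"aperture":0,"sz":-63},{"aperture":0,"sz":-63},{"aperture":0,"sz":-63}]' | python3 shift.py >/dev/null; python3 go.py 534.7 -220.2 420 1.481
```

```text
shift [-418.  -127.    -0.7] turn 0.296 tcp [573.3 215.  419. ] [-3.1400e+00  2.0000e-04  1.7773e+00] F [ 0.5  0.1 -1.2] t 6.625
```

```bash
echo '[{"aperture":0,"sx":-40,"sy":-12,"spin":0.04},{"aperture":0,"sx":-90,"sy":-27,"spin":0.1},{"aperture":0,"sx":-140,"sy":-42,"spin":0.17},{"aperture":0,"sx":-190,"sy":-58,"spin":0.23},{"aperture":0,"sx":-240,"sy":-73,"spin":0.296}]' | python3 shift.py >/dev/null; echo '[{"aperture":0,"sx":-55},{"aperture":0,"sx":-100},{"aperture":0,"sx":-140},{"aperture":0,"sx":-160},{"aperture":0,"sx":-160}]' | python3 shift.py >/dev/null; echo '[{"aperture":0},{"aperture":0}]' | python3 shift.py >/dev/null; python3 go.py 534.7 -220.2 375 1.481
```

```text
shift [-27.6  -0.2  45.1] turn 0.002 tcp [ 537.4 -192.8  420.1] [-3.1415e+00 -3.0000e-04  1.4830e+00] F [-0.1  0.6 -1.4] t 8.125
```

Moving to a low hover with the carrier bottom about 20 mm above the console top, then checking with the side camera.

```bash
echo '[{"aperture":0,"sx":-15},{"aperture":0,"sx":-27.6,"sz":15,"spin":0.002},{"aperture":0,"sx":-27.6,"sz":35,"spin":0.002},{"aperture":0,"sx":-27.6,"sz":45,"spin":0.002},{"aperture":0,"sx":-27.6,"sz":45,"spin":0.002}]' | python3 shift.py >/dev/null; echo '[{"aperture":0,"sz":10},{"aperture":0,"sz":20},{"aperture":0,"sz":25},{"aperture":0,"sz":25},{"aperture":0,"sz":25}]' | python3 shift.py >/dev/null;echo '[{"aperture":0},{"aperture":0}]' | python3 shift.py >/dev/null; python3 go.py 534.7 -220.2 330 1.481;  python3 - <<'E'
from plant import bot, viewer, workorder, get_obs
import cv2,numpy as np,pickle
D={n:viewer.capture(n) for n in("side","top","wrist")};pickle.dump(D,open("cam3.pkl","wb"))
f=lambda c,x,y,w,h,s:cv2.resize(c["color"][y:y+h,x:x+w,::-1],None,fx=s,fy=s,interpolation=cv2.INTER_CUBIC)
cv2.imwrite("pics/d.png",np.hstack([f(D["side"],330,90,80,120,5),cv2.resize(f(D["wrist"],240,0,240,360,1),(400,600))]))
E
```

```text
shift [ 1.4 -0.1 20.3] turn -0.002 tcp [ 534.7 -221.6  350.3] [3.1412e+00 2.0000e-04 1.4793e+00] F [-0.4 -0.6 -0.4] t 9.625
```

View pics/d.png

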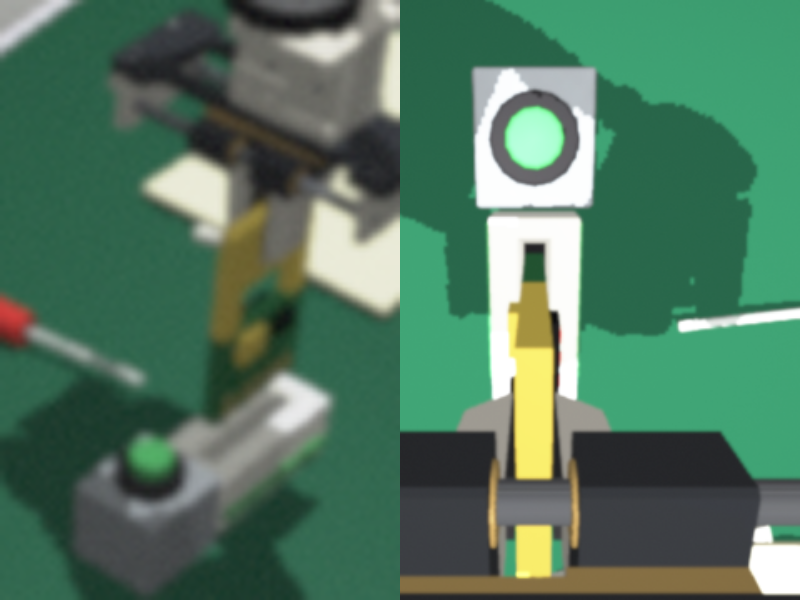

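The wrist half shows the board lying in line with the slot (board x 526-544, slot x 524-547). The board's bottom end is at about row 253 and the slot's end at about row 241. I'll put numbers on it with a tighter crop.

Run:
```python
import cv2,pickle,numpy as np
D=pickle.load(open("cam3.pkl","rb"))
f=lambda c,x,y,w,h,s:cv2.resize(c["color"][y:y+h,x:x+w,::-1],None,fx=s,fy=s,interpolation=cv2.INTER_CUBIC)
cv2.imwrite("pics/d2.png",np.hstack([f(D["wrist"],530-0,0,1,1,1)[:0].reshape(0,0,3) if 0 else f(D["wrist"],285,120,80,120,5),f(D["side"],365,125,40,60,10)]))
```

```text
(no output)
```

View pics/d2.png

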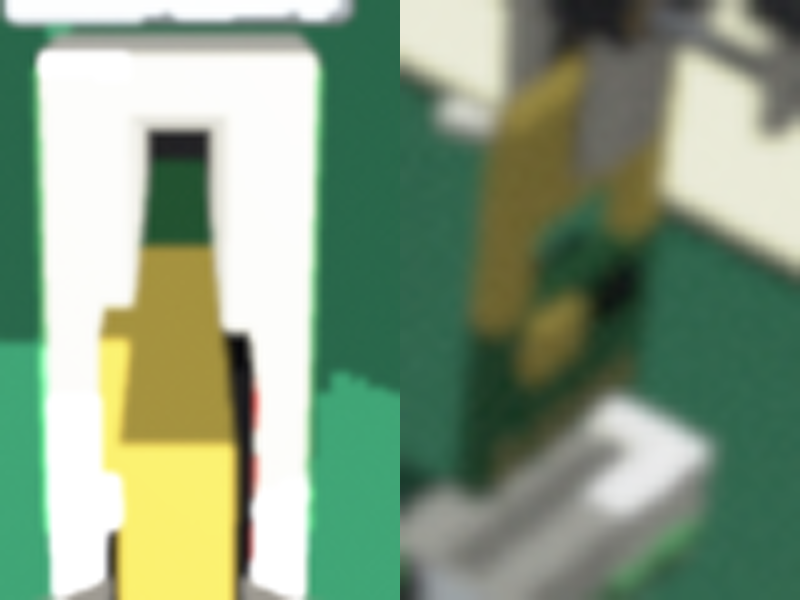

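Run:
```python
import h,pickle;from h import *
h.d["w"]=pickle.load(open("cam3.pkl","rb"))["wrist"]
c,s=np.cos(-.09),np.sin(-.09);A=np.array([[c,s],[-s,c]]) # world->dock axes
g=np.array([534.7,-221.6])
for n,u,v,z in (("boardL",147,160,64),("boardR",207,160,64),("barL",121,442,204),("barR",235,442,204),("mouthL",134,120,40),("mouthR",227,120,40),("inL",149,131,37),("inR",210,131,37),("dockL",38,52,40),("dockR",320,52,40)):
    p=atz("w",(285+(u+.5)/5-.5,120+(v+.5)/5-.5),z); print(n,np.round(p,1),"rel TCP, dock axes",np.round(A@(p[:2]-g),1))
```

```text
boardL [ 533.6 -181.9   64. ] rel TCP, dock axes [-4.7 39.5]
boardR [ 543.8 -182.8   64. ] rel TCP, dock axes [ 5.6 39.4]
barL [ 533.9 -181.9  204. ] rel TCP, dock axes [-4.4 39.5]
barR [ 543.7 -182.8  204. ] rel TCP, dock axes [ 5.5 39.5]
mouthL [ 531.1 -178.4   40. ] rel TCP, dock axes [-7.5 42.7]
mouthR [ 548.2 -180.    40. ] rel TCP, dock axes [ 9.7 42.7]
inL [ 533.6 -181.1   37. ] rel TCP, dock axes [-4.8 40.2]
inR [ 544.9 -182.2   37. ] rel TCP, dock axes [ 6.7 40.2]
dockL [ 514.9 -164.5   40. ] rel TCP, dock axes [-24.9  55.1]
dockR [ 566.1 -169.2   40. ] rel TCP, dock axes [26.6 55. ]
```

The board is level and needs only about +0.5 (x) and -0.5 (y) to be centred. Lowering slowly.

```bash
echo '[{"aperture":0,"sx":-0.5,"sy":0.5,"sz":5},{"aperture":0,"sx":-0.5,"sy":0.5,"sz":10},{"aperture":0,"sx":-0.5,"sy":0.5,"sz":15},{"aperture":0,"sx":-0.5,"sy":0.5,"sz":20},{"aperture":0,"sx":-0.5,"sy":0.5,"sz":20}]' | python3 shift.py ; echo '[{"aperture":0,"sz":3},{"aperture":0,"sz":6},{"aperture":0,"sz":9},{"aperture":0,"sz":12},{"aperture":0,"sz":12}]' | python3 shift.py; python3 go.py 534.7 -220.2 296 1.481
```

```text
time: 10.4
tool_pos: [535.0, -222.1, 329.5]
tcp_rot: [-3.141, -0.0, 1.479]
contact_force: [0.8, 0.3, -1.5]
grip_width: 9.8
finger_force: 30.0
time: 11.02
tool_pos: [535.1, -222.2, 317.8]
tcp_rot: [-3.141, -0.0, 1.479]
contact_force: [0.1, 0.1, -2.2]
grip_width: 10.0
finger_force: 30.0
shift [ 1.9 -0.5 21.8] turn -0.002 tcp [ 535.1 -222.2  317.8] [-3.1411e+00 -1.0000e-04  1.4793e+00] F [ 0.1  0.1 -2.2] t 11.025
```

Bottom is about 8 mm inside the slot without contact.

```bash
echo '[{"aperture":0,"sz":3},{"aperture":0,"sz":6},{"aperture":0,"sz":9},{"aperture":0,"sz":12},{"aperture":0,"sz":15}]' | python3 shift.py ; echo '[{"aperture":0,"sz":1},{"aperture":0,"sz":2},{"aperture":0,"sz":3},{"aperture":0,"sz":3}]' | python3 shift.py; echo '[{"aperture":0,"sz":1},{"aperture":0,"sz":2},{"aperture":0,"sz":2.5},{"aperture":0,"sz":2.5}]' | python3 shift.py
```

```text
time: 11.65
tool_pos: [535.1, -222.2, 302.9]
tcp_rot: [3.142, 0.0, 1.479]
contact_force: [-0.2, -0.3, -2.1]
grip_width: 10.1
finger_force: 30.0
time: 12.15
tool_pos: [535.1, -222.2, 300.1]
tcp_rot: [-3.142, 0.0, 1.479]
contact_force: [-0.4, -0.1, -1.5]
grip_width: 9.8
finger_force: 30.0
time: 12.65
tool_pos: [535.1, -222.2, 297.5]
tcp_rot: [-3.142, 0.0, 1.479]
contact_force: [-0.6, 1.4, -1.8]
grip_width: 10.1
finger_force: 30.0
```

```bash
echo '[{"aperture":0,"sz":0.5},{"aperture":0,"sz":1},{"aperture":0,"sz":1}]' | python3 shift.py ; echo '[{"aperture":0,"sz":0.5},{"aperture":0,"sz":1},{"aperture":0,"sz":1}]' | python3 shift.py; echo '[{"aperture":0,"sz":0.5},{"aperture":0,"sz":1},{"aperture":0,"sz":1}]' | python3 shift.py
```

```text
time: 13.02
tool_pos: [535.1, -222.2, 296.6]
tcp_rot: [-3.142, 0.0, 1.479]
contact_force: [-0.6, -0.1, -1.8]
grip_width: 10.1
finger_force: 30.0
time: 13.4
tool_pos: [535.2, -222.1, 296.1]
tcp_rot: [3.141, 0.0, 1.479]
contact_force: [-1.1, 1.1, 3.4]
grip_width: 9.9
finger_force: 30.0
time: 13.78
tool_pos: [535.2, -222.1, 296.1]
tcp_rot: [3.14, 0.001, 1.479]
contact_force: [-2.9, 2.6, 10.6]
grip_width: 9.5
finger_force: 30.0
```

Contact came at TCP z 296.1, where 296 was predicted for the slot floor. I'm relaxing the push, releasing and rising.

```bash
echo '[{"aperture":0,"sz":-1},{"aperture":0,"sz":-1.2}]' | python3 shift.py ; echo '[{"aperture":60},{"aperture":60},{"aperture":60},{"aperture":60},{"aperture":60}]' | python3 shift.py; echo '[{"aperture":60,"sz":-10},{"aperture":60,"sz":-30},{"aperture":60,"sz":-70},{"aperture":60,"sz":-100},{"aperture":60,"sz":-100}]' | python3 shift.py;echo '[{"aperture":0},{"aperture":0}]' | python3 shift.py
python3 - <<'E'
from plant import bot, viewer, workorder, get_obs
import cv2,numpy as np,pickle
D={n:viewer.capture(n) for n in("side","top","wrist")};pickle.dump(D,open("cam4.pkl","wb"))
f=lambda c,x,y,w,h,s:cv2.resize(c["color"][y:y+h,x:x+w,::-1],None,fx=s,fy=s,interpolation=cv2.INTER_CUBIC)
cv2.imwrite("pics/e.png",np.hstack([f(D["side"],335,100,80,120,5),cv2.resize(f(D["wrist"],240,0,240,360,1),(400,600))]))
E
python3 go.py 543.5 -128 420 1.481
```

```text
time: 14.02
tool_pos: [535.2, -222.2, 296.1]
tcp_rot: [3.141, 0.0, 1.479]
contact_force: [-0.7, 1.5, 4.4]
grip_width: 9.8
finger_force: 30.0
time: 14.65
tool_pos: [535.1, -222.2, 295.7]
tcp_rot: [-3.142, 0.0, 1.479]
contact_force: [0.1, -0.3, -0.5]
grip_width: 55.2
finger_force: 0.0
time: 15.28
tool_pos: [535.4, -222.3, 399.2]
tcp_rot: [3.136, 0.003, 1.479]
contact_force: [0.0, 0.2, -0.4]
grip_width: 60.0
finger_force: 0.0
time: 15.52
tool_pos: [534.9, -222.1, 394.6]
tcp_rot: [-3.14, -0.001, 1.479]
contact_force: [1.4, -0.1, 0.5]
grip_width: 44.7
finger_force: 0.0
shift [ 94.5  -0.3 -25. ] turn -0.002 tcp [ 535.1 -222.2  395. ] [-3.1402e+00 -6.0000e-04  1.4793e+00] F [ 0.6  0.7 -0.9] t 15.675
```

View pics/e.png

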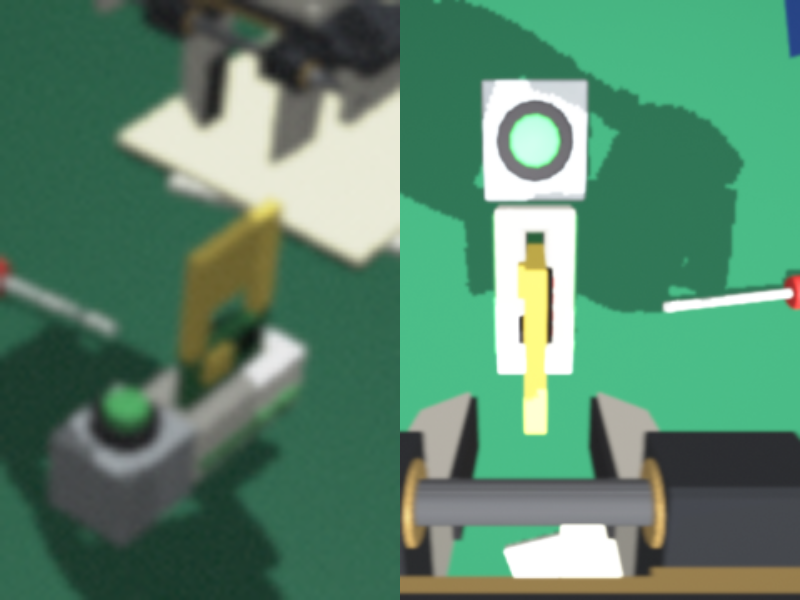

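The carrier stands upright in the slot with nothing touching it. The side crop has the bar's top edge at (190,260)-(270,207), and the wrist crop has the button at (535,140). I'll check the height and the button position.

```bash
python3 - <<'E'
import h,pickle;from h import *
D=pickle.load(open("cam4.pkl","rb"));h.d["w"]=D["wrist"]
print("button",atz("w",(240+535*.6,140*.6),77))
for z in (150,155): 
  a=[atz("side",(335+u/5,100+v/5),z) for u,v in((190,260),(270,207))]; b=[atz("w",(240+u*.6,v*.6),z) for u,v in((535,264),(536,433))];print(z,np.round(a,1).tolist(),np.round(b,1).tolist(),np.linalg.norm(b[0]-b[1]))
E
echo '[{"aperture":0,"sx":50,"sz":-25},{"aperture":0,"sx":96,"sz":-25},{"aperture":0,"sx":96,"sz":-25},{"aperture":0,"sx":96,"sz":-25},{"aperture":0,"sx":96,"sz":-25}]' | python3 shift.py;echo '[{"aperture":0},{"aperture":0}]' | python3 shift.py; python3 go.py 543.5 -126 270 1.481
```

```text
button [ 758.23948985 -146.96902385   77.        ]
150 [[539.2, -183.5, 150.0], [529.3, -256.1, 150.0]] [[713.1, -196.1, 150.0], [725.8, -280.5, 150.0]] 85.32213010561175
155 [[536.0, -177.8, 155.0], [526.2, -250.0, 155.0]] [[709.3, -194.8, 155.0], [721.8, -277.3, 155.0]] 83.42857335290385
time: 16.3
tool_pos: [543.9, -127.7, 420.4]
tcp_rot: [-3.141, 0.0, 1.478]
contact_force: [-0.2, 0.3, 0.0]
grip_width: 0.2
finger_force: 0.0
time: 16.55
tool_pos: [543.9, -127.2, 420.6]
tcp_rot: [-3.141, 0.0, 1.478]
contact_force: [0.4, 0.0, -0.8]
grip_width: 0.2
finger_force: 0.0
shift [  1.2  -0.4 150.6] turn -0.003 tcp [ 543.9 -127.2  420.6] [-3.1414  0.      1.4783] F [ 0.4  0.  -0.8] t 16.55
```

I forgot to subtract the 400-pixel montage offset for the wrist crop, so I'm redoing that.

```bash
python3 - <<'E'
import h,pickle;from h import *
D=pickle.load(open("cam4.pkl","rb"));h.d["w"]=D["wrist"]
print("button",atz("w",(240+135*.6,140*.6),77))
for z in (145,150,155): 
  b=[atz("w",(240+u*.6,v*.6),z) for u,v in((135,264),(136,433))];print(z,np.round(b,1).tolist(),np.linalg.norm(b[0]-b[1]))
E
echo '[{"aperture":0,"sx":1,"sz":50},{"aperture":0,"sx":1,"sz":100},{"aperture":0,"sx":1,"sz":140},{"aperture":0,"sx":1,"sz":150},{"aperture":0,"sx":1,"sz":150}]' | python3 shift.py;echo '[{"aperture":0},{"aperture":0}]' | python3 shift.py
```

```text
button [ 544.39111911 -127.47218886   77.        ]
145 [[539.5, -181.4, 145.0], [532.4, -266.0, 145.0]] 84.89950963910778
150 [[539.5, -180.4, 150.0], [532.6, -263.2, 150.0]] 83.05623986081807
155 [[539.6, -179.4, 155.0], [532.8, -260.4, 155.0]] 81.2129700825283
time: 17.18
tool_pos: [544.3, -125.8, 271.2]
tcp_rot: [3.141, 0.0, 1.479]
contact_force: [0.1, -0.0, -0.0]
grip_width: 0.5
finger_force: 0.0
time: 17.42
tool_pos: [544.4, -125.7, 272.3]
tcp_rot: [3.139, 0.001, 1.479]
contact_force: [-1.2, 0.4, 0.6]
grip_width: 0.5
finger_force: 0.0
```

The button is at (544.4,-127.5) and the bar is consistent with a top at 150. The tool is above the button, so I'm pressing.

```bash
echo '[{"aperture":0,"sz":5},{"aperture":0,"sz":10},{"aperture":0,"sz":14},{"aperture":0,"sz":16},{"aperture":0,"sz":16}]' | python3 shift.py;echo '[{"aperture":0,"sz":2},{"aperture":0,"sz":4},{"aperture":0,"sz":6},{"aperture":0,"sz":6}]' | python3 shift.py; echo '[{"aperture":0,"sz":1},{"aperture":0,"sz":1.5},{"aperture":0,"sz":1.5}]' | python3 shift.py
```

```text
time: 18.05
tool_pos: [543.9, -125.5, 254.6]
tcp_rot: [-3.141, -0.0, 1.479]
contact_force: [-0.7, -0.1, 1.0]
grip_width: 0.6
finger_force: 0.8
time: 18.55
tool_pos: [544.0, -125.6, 249.2]
tcp_rot: [3.141, 0.0, 1.479]
contact_force: [-1.8, 1.8, 7.3]
grip_width: 0.6
finger_force: 3.5
time: 18.92
tool_pos: [543.9, -125.5, 249.0]
tcp_rot: [3.141, 0.0, 1.479]
contact_force: [-6.7, 2.5, 16.5]
grip_width: 0.4
finger_force: 8.4
```

Hard stop at 249.0, which is 6 mm of travel with 16 N, so the button is fully down. Retreating upward.

```bash
echo '[{"aperture":0,"sz":-5},{"aperture":0,"sz":-20},{"aperture":0,"sz":-60},{"aperture":0,"sz":-120},{"aperture":0,"sz":-160}]' | python3 shift.py ;echo '[{"aperture":0},{"aperture":0},{"aperture":0},{"aperture":0}]' | python3 shift.py
python3 - <<'E'
from plant import bot, viewer, workorder, get_obs
import cv2,numpy as np
c=viewer.capture("side")
cv2.imwrite("pics/f.png",cv2.resize(c["color"][100:250,215:415,::-1],None,fx=4,fy=4,interpolation=cv2.INTER_CUBIC))
E
```

```text
time: 19.55
tool_pos: [544.1, -125.6, 410.6]
tcp_rot: [3.138, 0.001, 1.479]
contact_force: [0.5, 0.4, -0.2]
grip_width: 0.5
finger_force: 0.0
time: 20.05
tool_pos: [544.0, -125.6, 406.1]
tcp_rot: [-3.139, -0.0, 1.479]
contact_force: [-0.1, 0.0, 0.5]
grip_width: 0.2
finger_force: 0.0
```

View pics/f.png

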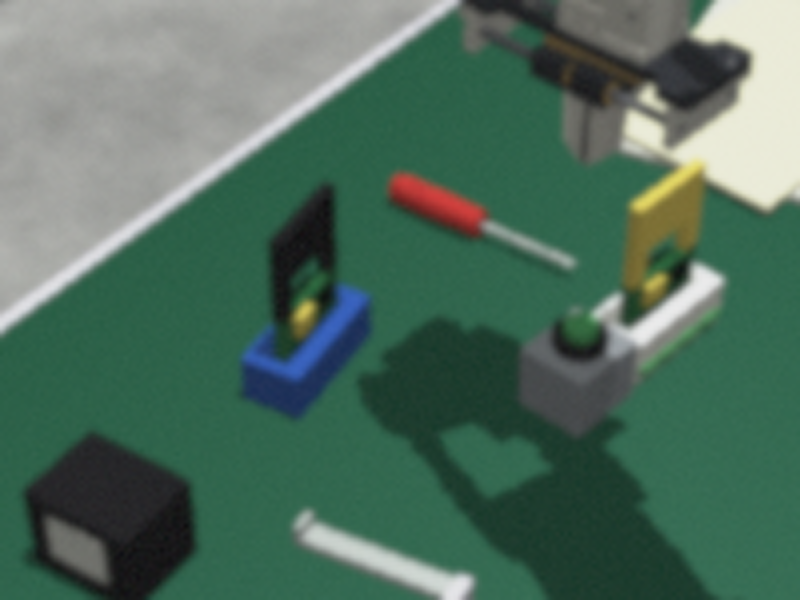

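The yellow carrier stands home in the dock at (665,245), seated just like the spare at (305,270). The button at (578,328) has sprung back, the meter, screwdriver and rack are where they were, and the gripper is clear.

```bash
python3 -c "
from plant import bot, viewer, workorder, get_obs
print(workorder.close_job())"
```

```text
the job is handed in; nothing more can be done
None
```

The yellow-handled carrier is fully home in the test dock, lowered in gently. The start button was then pressed its full 6 mm and released, and the job was handed in at about 20 s with the robot touching nothing.

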